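# Close the filter pot with its double lid, then draw off the outer cap alone

### The job

The pot of optical filters stands open, and its double lid (an inner lid with a loose outer cap over it) is parked on the closed book: take it by the thin stem of the inner lid, carry both lids together to the pot and lower them, without dropping them, until the inner lid is fully home. Then let go, grip the outer cap by its collar and lift it off alone, leaving the inner lid seated. Finish holding the cap in the gripper, level, in the air over the pot with its lower edge wholly above the stem's tip; leave the pot where it stands and do not disturb the other things on the desk.

Things in the scene. Friction and masses are not known exactly. Their poses are not given: they have to be found in the camera images.
- pot: Open round aluminium pot, loose, about 0.9 kg, 88 mm outside diameter, 81 mm bore, 65 mm tall, filters low inside (below 32 mm). Origin: centre of its underside; z up. The inner lid's plug enters the bore (at least 2 mm clearance all round), its flange rests on the rim; the lid's origin is then 56 mm above the pot's. Pot and book may change sides.
- pot_rim (a point): Centre of the pot's mouth, level with the rim, 65 mm above its underside.
- book: Closed book, fixed, 170 x 120 x 28 mm, lying flat, with the double lid parked on it. Origin: centre of its underside.
- inner_lid: Black plastic lid, about 0.2 kg. Origin: centre of its underside, z up. Plug 75 mm dia from 0 to 9 mm (3 mm chamfer below); flange 88 mm dia from 9 to 14 mm; round upright stem 14 mm dia on the axis from 14 to 81 mm. The stem passes freely through the cap's collar, sticking out 33 mm above it. Lifting the stem lifts the cap too, which lies loose on the flange.
- stem_tip (a point): Top end of the inner lid's stem, on the axis, 81 mm above the inner lid's origin.
- cap: Aluminium outer cap, about 0.16 kg, loose over the inner lid. Origin: centre of its lower edge, z up. Skirt 104 mm outside, 99 inside dia, 0 to 11 mm; top plate 11 to 15 mm; round collar (tube) 34 mm outside, 21 mm bore, 15 to 45 mm, around the stem. Nested, its origin is 3 mm above the inner lid's; its edge clears the stem's tip when its origin is 81 mm above the inner lid's.
- collar_top (a point): Centre of the collar's upper end, 45 mm above the cap's origin.
- eyepiece: Bystander, to be left alone: black eyepiece barrel standing upright, 38 dia x 52 tall (mm); origin at its underside.
- screwdriver: Bystander, to be left alone: screwdriver lying flat, 170 mm long along its x; origin near its middle.
- mouse: Bystander, to be left alone: grey computer mouse, 100 x 56 x 31 tall (mm); origin at its underside.
- jar: Bystander, to be left alone: small glass jar with white cap, 52 dia x 75 tall (mm); origin at its underside.
- wood_clamp: Bystander, to be left alone: wooden parallel clamp standing on edge, 30 x 85 x 78 tall (mm); origin at its underside.
- puck: Bystander, to be left alone: plain steel disc, 44 dia x 18 tall (mm); origin at its underside.
- pen_cup: Bystander, to be left alone: white ceramic cup, 72 dia x 90 tall (mm); origin at its underside.

How it is judged (in metres and radians):
On the way:
1. the inner lid is fully home in the pot with the cap still nested on it (z of inner_lid in the frame of pot between 0.053 and 0.059 m and horizontal distance between inner_lid and pot below 0.005 m and angle between the z axis of inner_lid and the z axis of pot, either way round below 0.05 rad and z of cap in the frame of inner_lid below 0.006 m), for 0.2 s.
At the end, for the whole second after the job is handed in: Inner lid untouched in the pot: within 3 mm of fully down, 5 mm of centre, 3 degrees of square; pot upright. Fingers hold the cap still (over 1 N), within 14 degrees of level and 40 mm of the pot's axis, its edge above the stem's tip, touching neither inner lid nor pot (z of inner_lid in the frame of pot between 0.053 and 0.059 m and horizontal distance between inner_lid and pot below 0.005 m and angle between the z axis of inner_lid and the z axis of pot, either way round below 0.05 rad and z of cap in the frame of inner_lid above 0.081 m and horizontal distance between cap and pot below 0.04 m and angle between cap's own z axis and vertical below 0.25 rad and contact force between the fingers and cap above 1 N and contact force between each of cap, the arm and inner_lid below 0.05 N and contact force between cap and pot below 0.05 N and angle between pot's own z axis and vertical below 0.05 rad and linear speed of each of cap, inner_lid below 0.02 m/s); the arm keeps its last pose, push and grip.
It fails at once if the cap comes off the inner lid (over 8 mm) while the inner lid is not seated in the pot (z of cap in the frame of inner_lid above 0.011 m and (z of inner_lid in the frame of pot above 0.06 m or horizontal distance between inner_lid and pot above 0.006 m)).
It fails at once if the lids are let go in the air over the pot (more than 12 mm too high) (horizontal distance between inner_lid and pot below 0.06 m and z of inner_lid in the frame of pot above 0.068 m and contact force between the fingers and inner_lid below 0.02 N and contact force between the fingers and cap below 0.02 N).
It fails at once if the pot is pushed more than 25 mm from its place (distance of pot from where it was at the start of the episode above 0.025 m).
It fails at once if a bystander is moved more than 30 mm (distance of any of eyepiece, screwdriver, mouse, jar, wood_clamp, puck, pen_cup from where it was at the start of the episode above 0.03 m).
It also fails if it takes over 59 s, if anything falls off the work surface, if the arm or the gripper's body presses on something with over 40 N, if the wrist force passes 120 N, or if a joint passes its speed limit or range.

### The arm

A 6-joint arm with a two-finger parallel gripper is mounted at the origin on the work surface. World frame = base frame: x ahead of the robot, y to its left, z up, the work surface at z = 0. Lengths are in m, angles in degrees, forces in N, time in s.
With the tool pointing down it reaches from about 0.35 to 0.875 m from the base axis. Payload 4.2 kg.
Tool frame: the origin (TCP) lies midway between the tips of the shut fingers; the grasp point (between the pads) lies 19 mm behind it (r.pinch_z is the distance from the TCP to the grasp point, in m); z points along the fingers, y is the line along which they close (so a half turn about z gives the same grasp; the last joint's range is limited). The gripper opens to 87 mm and grips with 3 to 60 N. Pads are 19 mm wide; open, the fingers measure 117 mm over their backs; the gripper's body (75 mm by 190 mm) begins 51 mm behind the grasp point.
Start: joints at [-55.371, 22.042, 0.453, 0, -68.411, -14.817], TCP at [0.212, -0.588, 0.195] pointing down, gripper open.
Joint ranges: [-179.83, 179.83], [-69.29, 118.12], [-61.27, 80.66], [-181.25, 117.63], [-171.15, -9.14], [-177.46, 177.46]. Speed limits (degrees/s): [159.86, 159.86, 180, 180, 180, 180].

### API

Orientations are given as a 3x3 rotation matrix whose columns are the frame's x, y, z axes.
In Python, from station import r, imaging, models gives the robot as it stands. The module is installed in compiled form; this text tells all that it offers.
- The arm moves only by the tool apply_moves, never from a script. Its argument "moves" is a list of rows, each a list of 2 entries, a list of its own where there are three numbers: the shift along the tool's x, y, z in m, then the turn about the tool's z in degrees. A call has 1 to 5 rows; each row shifts and turns the commanded pose from where the row before left it, along the tool's axes as they then stand; what a row does not reach is not made up. A row lasts 1/12 s, in which the tool goes at most 41.7 mm and 7.16 degrees, less where a joint would pass 70% of its speed; a pose out of reach is approached as far as the arm can. A call is refused whole if a number of a shift passes 0.0417 or a number of a turn 7.16, either way. A call with a gripper value outside its range is refused whole. "hand" is the finger opening in m, from 0 to 0.087, set as the call begins (left out, the last holds). The fingers move at their own pace and stop on an object; the grip force is fixed at half the most. Time passes only in rows, so rows that do not move let the fingers close. It gives the time, the measured TCP pose, the force, the opening and the grip force at its end, in the units of the state.
- r.sense(): the state, without advancing time (a new reading comes with each control period).
- imaging.capture(name): name is "scene" or "top" or "wrist"; returns a dict with "frame" (420x560x3 uint8, blue, green, red), "intrinsics" (3x3 intrinsics, pixels), "eye" and "orientation" of the camera in the world. Camera axes: x right, y down, z forward; pixel columns grow to the right and rows downward; lengths in m; the calibration is good to about 2 mm. A picture is of the moment at which its call begins. There is no depth.
- r.finish_job(): hands the job in; it is judged then, once.
Trained networks look in a picture, given as the dict that the camera call returned (one of the last four; its "shot" number tells which), for a name from the list of things; names that differ only in an ending like _2 or _b are one class to them, and where a whole thing is asked for, a point or a joint stands for the part that bears it (a point fixed in the world has none). Each returns a list of dicts, best first, with "confidence" (0 to 1); they miss things now and then, are a little off and sometimes report something else, mostly with a low value. They report only what shows in the picture. A call takes as long as a camera call.
- models.cut_out(picture, target): "region" (420x560 bool, what is visible of it) and "extent" ([left, top, width, height] as shares, 0 to 1, of the picture: columns of its width, rows of its height, round what is visible of it).
- models.place_of(picture, target): "at" ([column, row] as shares, 0 to 1, of the picture: columns of its width, rows of its height: a listed point, or the origin of a listed thing).
The state is a dict: "time_s": time; "joints": joint angles; "joint_velocities": joint speeds; "effort": joint torques, N m; "tcp_pos": TCP position; "ee_rot": TCP orientation; "wrist_force": force on the tool from outside, world axes, zero at the start; "moment": the same for the moment, N m; "gripper_width": opening from 0.0 (shut) to 1.0 (fully open); "gripper_force": force on a finger pad.
Only numpy, scipy, OpenCV 4.12 (cv2) and the standard library are available. Lean on these libraries where they do the work, as an engineer would, in place of code of your own. Each camera call takes 0.05 s, during which the arm holds its last target. There are 200 camera calls.

## Working session

There is one attempt and no reset: what is moved stays moved. The work goes in short steps, Python scripts to look and compute and a tool call to move; the robot and the scene stay as the last step left them, time stands still between calls to the robot, and variables do not carry over. Pictures are saved under pics/ and viewed, at most 10 in all, crops included, and the job is handed in when it is done.

Besides the shell and the picture viewer there is one more tool, called after "Call:" as a command line: name --argument value ..., lists and objects as JSON in quotes. apply_moves: Moves the arm, as the interface text tells. Its arguments: {"type":"object","properties":{"moves":{"type":"array"},"hand":{"type":"number"}},"required":["moves"]}

```bash
mkdir -p pics
cat > h.py <<'E'
import numpy as np, cv2
from station import r, imaging, models
def ray(p,at):
    K=np.array(p["intrinsics"]);R=np.array(p["orientation"])
    h,w=p["frame"].shape[:2]
    d=R@np.linalg.solve(K,[at[0]*w,at[1]*h,1]); return np.array(p["eye"]),d/np.linalg.norm(d)
def tri(rs):
    A=np.zeros((3,3));b=np.zeros(3)
    for o,d in rs:
        P=np.eye(3)-np.outer(d,d);A+=P;b+=P@o
    x=np.linalg.solve(A,b); return x,[round(1000*np.linalg.norm((np.eye(3)-np.outer(d,d))@(x-o)),1) for o,d in rs]
def look(cams,names):
    P={c:imaging.capture(c) for c in cams}
    for n in names:
        rs=[]
        for c,p in P.items():
            q=models.place_of(p,n)
            if q: rs.append(ray(p,q[0]["at"])); print(n,c,np.round(np.array(q[0]["at"])*[560,420],1),round(q[0]["confidence"],2))
        if len(rs)>1: x,e=tri(rs);print("   ",np.round(x,4),e)
    return P
E
python3 - <<'E'
from h import *
P=look(["scene","top"],["pot","pot_rim","book","inner_lid","stem_tip","cap","collar_top","eyepiece","screwdriver","mouse","jar","wood_clamp","puck","pen_cup"])
for c,p in P.items(): print(c,np.round(p["eye"],3))
cv2.imwrite("pics/a.png",np.hstack([cv2.resize(p["frame"],(400,300)) for p in P.values()]))
s=r.sense();print(s["time_s"],s["ee_rot"],r.pinch_z,s["wrist_force"])
E
```

```text
pot scene [260.4 170.1] 0.83
pot top [205.3 207.8] 0.16
    [0.5945 0.1401 0.365 ] [np.float64(87.3), np.float64(87.3)]
pot_rim scene [257.5 154.8] 0.56
pot_rim top [340.4 227.4] 0.94
    [ 0.4781 -0.1822  0.0564] [np.float64(3.8), np.float64(3.8)]
book scene [334.4 270.2] 0.84
book top [210.4 211.9] 0.97
    [ 0.5393  0.2213 -0.0023] [np.float64(2.8), np.float64(2.8)]
inner_lid scene [333.6 253.6] 0.71
inner_lid top [212.  210.9] 0.53
    [0.5379 0.208  0.0626] [np.float64(3.0), np.float64(3.0)]
stem_tip scene [335.8 244.4] 0.55
stem_tip top [209.8 211.8] 0.57
    [0.5338 0.2085 0.1018] [np.float64(4.8), np.float64(4.8)]
cap scene [332.3 262.4] 0.87
cap top [213.8 207.1] 0.72
    [0.5479 0.21   0.0336] [np.float64(2.5), np.float64(2.5)]
collar_top scene [334.4 253.1] 0.87
collar_top top [210.  208.5] 0.82
    [0.5435 0.213  0.0777] [np.float64(1.9), np.float64(1.9)]
eyepiece scene [303.6 201.1] 0.51
eyepiece top [276.9 234.1] 0.5
    [0.4637 0.0119 0.0168] [np.float64(3.8), np.float64(3.8)]
screwdriver scene [240.9 247.4] 0.92
screwdriver top [215.3 211. ] 0.42
    [0.6292 0.137  0.1265] [np.float64(113.2), np.float64(113.2)]
mouse scene [213.2 131.1] 0.57
mouse top [405.9 216.4] 0.64
    [ 0.5052 -0.3929  0.0129] [np.float64(0.4), np.float64(0.4)]
jar scene [267. 321.] 0.77
jar top [283.2 211.9] 0.62
    [ 0.5852 -0.0254 -0.742 ] [np.float64(7.8), np.float64(7.8)]
wood_clamp scene [171.5 205.5] 0.92
wood_clamp top [348.  140.6] 0.93
    [ 0.7584 -0.2245 -0.0014] [np.float64(3.7), np.float64(3.7)]
puck scene [282.1 216. ] 0.69
pen_cup scene [450.7 291. ] 0.82
scene [0.994 0.558 1.008]
top [0.426 0.021 1.607]
1.5 [[-9.40805143e-01 -3.38947899e-01 -6.07848929e-05]
 [-3.38947900e-01  9.40805145e-01  9.90784736e-06]
 [ 5.38284959e-05  2.99242656e-05 -9.99999998e-01]] 0.0187 [0.41382481 0.54421274 0.02943916]
```

View pics/a.png

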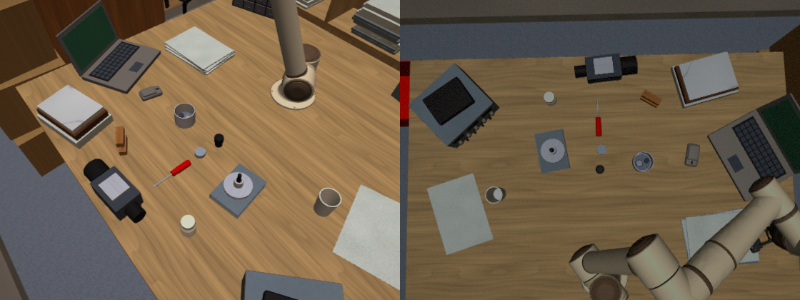

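The scene shows the book with the lid at scene (334,255), about (0.54, 0.21), and the open pot at (258,158), about (0.478, -0.182). I'm moving over the lid.

Call:
apply_moves --moves '[[[-0.0232,0.0256,-0.0012],0],[[-0.0232,0.0256,-0.0012],0],[[-0.0232,0.0256,-0.0012],0],[[-0.0232,0.0256,-0.0012],0],[[-0.0232,0.0256,-0.0012],0]]' --hand 0.087

```text
time_s: 1.92
tcp_pos: [0.2778, -0.4269, 0.2007]
ee_rot: [[-0.941, -0.338, 0.0], [-0.338, 0.941, -0.0], [-0.0, -0.0, -1.0]]
wrist_force: [-0.2, 0.0, 1.2]
gripper_width: 0.999
gripper_force: 0.0
```

Call:
apply_moves --moves '[[[-0.0232,0.0256,-0.0012],0],[[-0.0232,0.0256,-0.0012],0],[[-0.0232,0.0256,-0.0012],0],[[-0.0232,0.0256,-0.0012],0],[[-0.0232,0.0256,-0.0012],0]]'

```text
time_s: 2.33
tcp_pos: [0.3437, -0.267, 0.207]
ee_rot: [[-0.941, -0.339, 0.001], [-0.339, 0.941, -0.0], [-0.001, -0.001, -1.0]]
wrist_force: [0.7, 0.7, 0.2]
gripper_width: 1.002
gripper_force: 0.0
```

Run:
```python
from h import *
P=look(["wrist"],["pot","pot_rim","stem_tip"]); p=P["wrist"]
s=r.sense();R=np.array(s["ee_rot"]);print(s["time_s"],s["tcp_pos"],R.T@(np.array(p["eye"])-s["tcp_pos"]),(R.T@p["orientation"]).round(3))
```

```text
pot wrist [303.6 288.7] 0.67
pot_rim wrist [307.  318.1] 0.78
2.5333 [ 0.3438385  -0.26786001  0.20707388] [ 0.07852556  0.00201016 -0.18954467] [[-0.002 -0.957 -0.291]
 [ 1.    -0.002  0.001]
 [-0.001 -0.291  0.957]]
```

Call:
apply_moves --moves '[[[-0.0232,0.0256,-0.0012],0],[[-0.0232,0.0256,-0.0012],0],[[-0.0232,0.0256,-0.0012],0]]'

```text
time_s: 2.78
tcp_pos: [0.3827, -0.173, 0.2102]
ee_rot: [[-0.942, -0.335, -0.0], [-0.335, 0.942, -0.0], [0.0, -0.0, -1.0]]
wrist_force: [0.2, -0.5, 0.9]
gripper_width: 0.998
gripper_force: 0.0
```

```bash
cat >> h.py <<'E'
import pickle,os
def keep(names,cams=("wrist",)):
    "capture, add rays to store, triangulate"
    S=pickle.load(open("rays.pkl","rb")) if os.path.exists("rays.pkl") else {}
    for c in cams:
        p=imaging.capture(c)
        for n in names:
            q=models.place_of(p,n)
            if q and q[0]["confidence"]>.3: S.setdefault(n,[]).append(ray(p,q[0]["at"])); print(n,c,np.round(np.array(q[0]["at"])*[560,420],1),round(q[0]["confidence"],2))
    for n in names:
        if len(S.get(n,[]))>1: print(n,*[np.round(v,4) for v in tri(S[n])])
    pickle.dump(S,open("rays.pkl","wb"))
    s=r.sense(); print("tcp",np.round(s["tcp_pos"],4),"t",s["time_s"]); return p
def go(x,y,z):
    s=r.sense();print("toolshift",np.round(np.array(s["ee_rot"]).T@(np.array([x,y,z])-s["tcp_pos"]),4))
E
python3 - <<'E'
from h import *
p=keep(["pot","pot_rim","eyepiece","puck"])
cv2.imwrite("pics/b.png",p["frame"])
E
```

```text
pot wrist [249.7 246.5] 0.97
pot_rim wrist [244.5 268. ] 0.76
eyepiece wrist [377.4 270. ] 0.51
puck wrist [346.1 314.3] 0.6
tcp [ 0.3825 -0.1735  0.2101] t 3.0333
```

View pics/b.png

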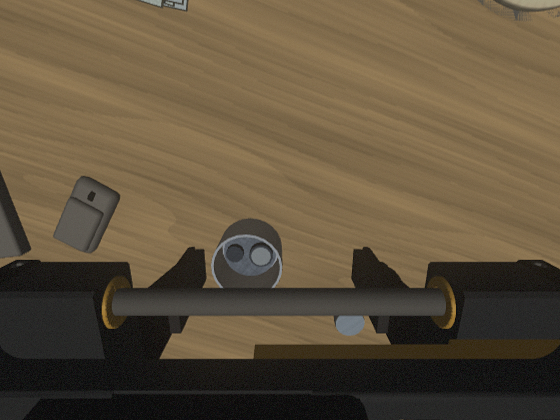

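Call:
apply_moves --moves '[[[-0.0232,0.0256,-0.0012],0],[[-0.0232,0.0256,-0.0012],0],[[-0.0232,0.0256,-0.0012],0],[[-0.0232,0.0256,-0.0012],0]]'

```text
time_s: 3.37
tcp_pos: [0.4355, -0.0455, 0.2151]
ee_rot: [[-0.942, -0.335, -0.0], [-0.335, 0.942, -0.0], [0.0, -0.0, -1.0]]
wrist_force: [0.2, -0.8, 0.1]
gripper_width: 1.001
gripper_force: 0.0
```

Call:
apply_moves --moves '[[[-0.0232,0.0256,-0.0012],0],[[-0.0232,0.0256,-0.0012],0],[[-0.0232,0.0256,-0.0012],0]]'

```text
time_s: 3.62
tcp_pos: [0.4754, 0.0506, 0.2186]
ee_rot: [[-0.942, -0.336, -0.0], [-0.336, 0.942, -0.0], [0.0, -0.0, -1.0]]
wrist_force: [-0.2, -0.2, -0.1]
gripper_width: 0.999
gripper_force: 0.0
```

Run:
```python
from h import *
p=keep(["stem_tip","collar_top","cap"])
```

```text
cap wrist [369.8 265.4] 0.75
tcp [0.475 0.05  0.218] t 3.8167
```

Call:
apply_moves --moves '[[[-0.0232,0.0256,-0.0012],0],[[-0.0232,0.0256,-0.0012],0]]'

```text
time_s: 3.98
tcp_pos: [0.501, 0.1124, 0.2213]
ee_rot: [[-0.943, -0.334, -0.0], [-0.334, 0.943, -0.0], [0.0, -0.0, -1.0]]
wrist_force: [0.7, 0.9, 0.2]
gripper_width: 0.998
gripper_force: 0.0
```

Run:
```python
from h import *
p=keep(["stem_tip","collar_top","cap"])
cv2.imwrite("pics/c.png",p["frame"])
```

```text
stem_tip wrist [349.1 263.2] 0.51
collar_top wrist [341.2 251.3] 0.76
cap wrist [338.6 237.3] 0.74
cap [ 0.5504  0.2266 -0.0083] [0.2 0.2]
tcp [0.501  0.1134 0.2206] t 4.1833
```

View pics/c.png

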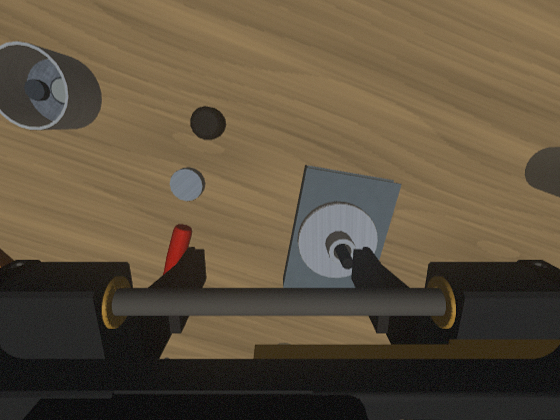

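The wrist view shows the lid on the book, with the stem tip at (347,264) and the pot at upper left. I'll take a second view from the other side.

Call:
apply_moves --moves '[[[0.005,0.035,0],0],[[0.005,0.035,0],0],[[0.005,0.035,0],0],[[0,0.035,0],0]]'

```text
time_s: 4.52
tcp_pos: [0.4384, 0.2398, 0.2213]
ee_rot: [[-0.942, -0.335, -0.0], [-0.335, 0.942, -0.0], [0.001, -0.0, -1.0]]
wrist_force: [0.6, 0.4, 0.2]
gripper_width: 0.996
gripper_force: 0.0
```

Run:
```python
from h import *
p=keep(["stem_tip","collar_top","cap","inner_lid"])
cv2.imwrite("pics/d.png",p["frame"])
```

```text
stem_tip wrist [221.2 274.8] 0.75
collar_top wrist [224.8 266.1] 0.58
cap wrist [234.5 250.5] 0.79
inner_lid wrist [230.6 249.3] 0.64
stem_tip [0.5391 0.2096 0.1095] [1. 1.]
collar_top [0.5422 0.2088 0.0775] [1.5 1.5]
cap [0.5419 0.2143 0.0229] [3.5 1.9 3.3]
tcp [0.4395 0.2399 0.2211] t 4.7667
```

View pics/d.png

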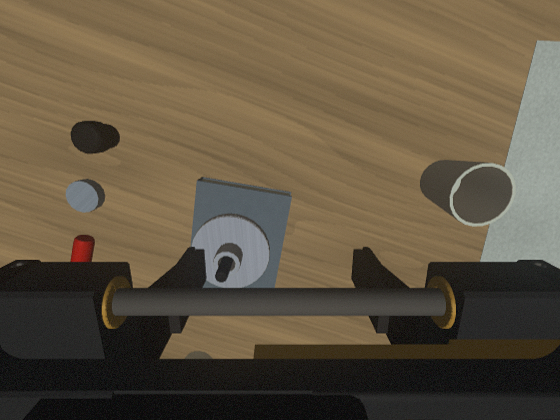

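Call:
apply_moves --moves '[[[-0.0211,-0.0156,0],0],[[-0.0211,-0.0156,0],0],[[-0.0211,-0.0156,0],0],[[-0.0212,-0.0155,0],0],[[0,0,0.02],0]]'

```text
time_s: 5.18
tcp_pos: [0.5465, 0.2092, 0.2041]
ee_rot: [[-0.942, -0.334, 0.009], [-0.334, 0.943, 0.003], [-0.009, -0.0, -1.0]]
wrist_force: [0.4, 0.9, 0.2]
gripper_width: 1.002
gripper_force: 0.0
```

Call:
apply_moves --moves '[[[0,0,0.03],0],[[0,0,0.03],0],[[0,0,0],0]]'

```text
time_s: 5.43
tcp_pos: [0.5366, 0.2069, 0.1348]
ee_rot: [[-0.942, -0.334, -0.012], [-0.334, 0.943, -0.006], [0.013, -0.002, -1.0]]
wrist_force: [-0.4, 0.1, -1.8]
gripper_width: 0.995
gripper_force: 0.0
```

Run:
```python
from h import *
p=imaging.capture("wrist"); cv2.imwrite("pics/e.png",p["frame"])
go(.54,.2095,.081); s=r.sense(); print(s["joints"],s["tcp_pos"])
for n in ["stem_tip","collar_top"]: print(n,[(np.array(q["at"])*[560,420],q["confidence"]) for q in models.place_of(p,n)][:1])
```

```text
toolshift [-0.0022  0.001   0.0572]
[ 3.71780750e+01  2.03354532e+01 -1.07325191e+01 -2.39193795e-02
 -5.93907898e+01 -1.07540756e+02] [0.53861271 0.20809336 0.13821185]
stem_tip [(array([276.416, 238.308]), 0.63)]
collar_top [(array([280.   , 226.086]), 0.78)]
```

View pics/e.png

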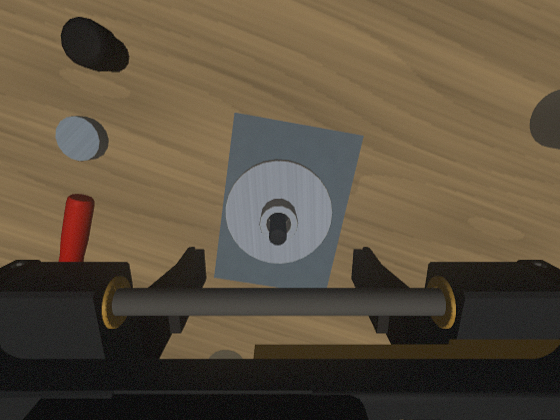

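Stem tip shows centred at (277,238), collar around it. Refining.

Run:
```python
from h import *
p=keep(["stem_tip","collar_top"])
for n,z in (("stem_tip",.1095),("collar_top",.0765)):
    q=models.place_of(p,n)
    o,d=ray(p,q[0]["at"]); print(n,o+d*(z-o[2])/d[2])
go(.54,.2095,.081)
```

```text
stem_tip wrist [273.5 224.1] 0.94
collar_top wrist [278.7 215.1] 0.81
stem_tip [0.5391 0.2087 0.1101] [1.2 1.3 1.6]
collar_top [0.5418 0.2099 0.0774] [1.9 1.9 2.2]
tcp [0.5415 0.2119 0.1435] t 5.7333
stem_tip [0.53981383 0.20723489 0.1095    ]
collar_top [0.54111338 0.21207119 0.0765    ]
toolshift [ 0.0019 -0.002   0.0618]
```

Call:
apply_moves --moves '[[[0.001,-0.001,0.015],0],[[0,0,0.015],0],[[0,0,0.01],0],[[0,0,0],0],[[0,0,0],0]]'

```text
time_s: 6.25
tcp_pos: [0.5397, 0.2103, 0.1012]
ee_rot: [[-0.941, -0.339, -0.0], [-0.339, 0.941, -0.001], [0.0, -0.0, -1.0]]
wrist_force: [-0.0, 0.0, -0.1]
gripper_width: 0.998
gripper_force: 0.0
```

Call:
apply_moves --moves '[[[0,0,0],0],[[0,0,0],0],[[0,0,0],0],[[0,0,0],0]]'

```text
time_s: 6.58
tcp_pos: [0.5399, 0.2105, 0.1017]
ee_rot: [[-0.941, -0.339, 0.001], [-0.339, 0.941, 0.001], [-0.001, 0.0, -1.0]]
wrist_force: [0.4, 0.0, -1.1]
gripper_width: 1.002
gripper_force: 0.0
```

Run:
```python
from h import *
p=keep(["stem_tip","collar_top"])
go(.54,.209,.081)
```

```text
stem_tip wrist [275.7 246.7] 0.93
collar_top wrist [275.2 232.3] 0.79
stem_tip [0.539  0.2089 0.11  ] [1.1 1.2 1.8 0.6]
collar_top [0.5415 0.2098 0.0775] [1.8 2.  2.2 0.5]
tcp [0.5397 0.2103 0.1013] t 6.7333
toolshift [ 0.0002 -0.0014  0.0203]
```

Call:
apply_moves --moves '[[[0,-0.001,0.01],0],[[0,0,0.009],0],[[0,0,0],0],[[0,0,0],0],[[0,0,0],0]]'

```text
time_s: 7.15
tcp_pos: [0.5399, 0.2092, 0.0817]
ee_rot: [[-0.941, -0.339, -0.0], [-0.339, 0.941, -0.001], [0.001, -0.0, -1.0]]
wrist_force: [0.5, -1.0, 0.6]
gripper_width: 1.002
gripper_force: 0.0
```

Call:
apply_moves --moves '[[[0,0,0],0],[[0,0,0],0],[[0,0,0],0],[[0,0,0],0],[[0,0,0],0]]' --hand 0.0

```text
time_s: 7.57
tcp_pos: [0.54, 0.2094, 0.0822]
ee_rot: [[-0.941, -0.339, 0.0], [-0.339, 0.941, 0.0], [-0.0, 0.0, -1.0]]
wrist_force: [-0.1, 0.2, 0.1]
gripper_width: 0.705
gripper_force: 0.0
```

Call:
apply_moves --moves '[[[0,0,0],0],[[0,0,0],0],[[0,0,0],0],[[0,0,0],0],[[0,0,0],0]]'

```text
time_s: 7.98
tcp_pos: [0.5399, 0.2093, 0.082]
ee_rot: [[-0.941, -0.339, 0.0], [-0.339, 0.941, 0.0], [-0.0, 0.0, -1.0]]
wrist_force: [-0.0, 0.2, 0.9]
gripper_width: 0.329
gripper_force: 0.0
```

Call:
apply_moves --moves '[[[0,0,0],0],[[0,0,0],0],[[0,0,0],0],[[0,0,0],0],[[0,0,0],0]]'

```text
time_s: 8.4
tcp_pos: [0.5399, 0.2093, 0.0821]
ee_rot: [[-0.941, -0.339, -0.0], [-0.339, 0.941, 0.0], [-0.0, 0.0, -1.0]]
wrist_force: [-0.8, 0.1, 0.0]
gripper_width: 0.019
gripper_force: 0.0
```

Call:
apply_moves --moves '[[[0,0,0],0],[[0,0,0],0],[[0,0,0],0],[[0,0,0],0],[[0,0,0],0]]'

```text
time_s: 8.82
tcp_pos: [0.5399, 0.2093, 0.082]
ee_rot: [[-0.941, -0.339, 0.0], [-0.339, 0.941, -0.0], [0.0, -0.0, -1.0]]
wrist_force: [-0.6, -0.4, 0.3]
gripper_width: 0.005
gripper_force: 0.0
```

The fingers closed on nothing. I need to look.

Run:
```python
from h import *
p=imaging.capture("wrist"); q=imaging.capture("scene")
a=p["frame"][150:420,130:430]; b=q["frame"][210:300,280:380]
cv2.imwrite("pics/f.png",np.hstack([cv2.resize(a,(440,396)),cv2.resize(b,(350,396))]))
for c,x in(("w",p),("s",q)):
  for n in ["stem_tip","collar_top"]: print(c,n,[(np.array(k["at"])*[560,420],k["confidence"]) for k in models.place_of(x,n)][:1])
print(r.sense()["moment"])
```

```text
w stem_tip []
w collar_top [(array([276.584, 242.802]), 0.56)]
s stem_tip [(array([336.224, 243.894]), 0.42)]
s collar_top [(array([330.68 , 252.798]), 0.97)]
[-0.00371031  0.04381599  0.00861584]
```

View pics/f.png

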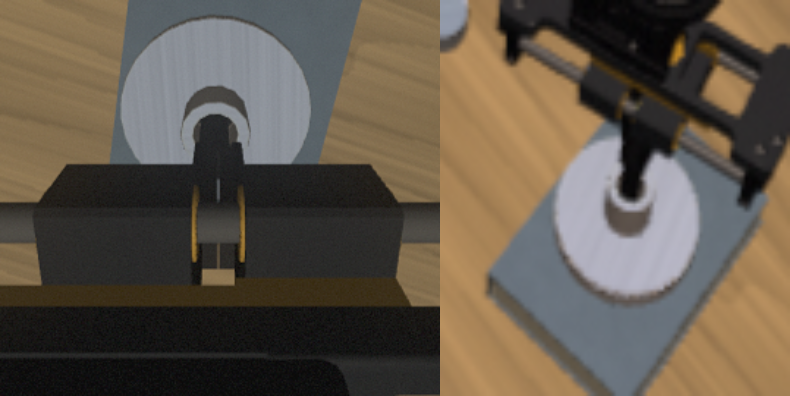

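Run:
```python
from h import *
s=r.sense();T=np.array(s["tcp_pos"])
pts={"tcp":T,"pinch":T+[0,0,.0187],"tip":[.54,.209,.1095],"coll":[.5405,.209,.0765]}
ims=[]
for c in("wrist","scene"):
    p=imaging.capture(c);K=np.array(p["intrinsics"]);R=np.array(p["orientation"]);print(K[0])
    f=p["frame"];f=cv2.convertScaleAbs(f,alpha=2.2,beta=20)
    u={n:K@(R.T@(np.array(v)-p["eye"])) for n,v in pts.items()};u={n:v[:2]/v[2] for n,v in u.items()}
    print(c,{n:v.round(1) for n,v in u.items()})
    cx,cy=u["tip"];w=50 if c=="wrist" else 28
    x0,y0=int(cx-w),int(cy-w);ims.append(cv2.resize(f[y0:y0+2*w,x0:x0+2*w],(400,400),interpolation=cv2.INTER_CUBIC));print(x0,y0,400/2/w)
cv2.imwrite("pics/g.png",np.hstack(ims))
```

```text
[301.57215678   0.         278.383107  ]
wrist {'tcp': array([276.6, 243.7]), 'pinch': array([276.5, 255.3]), 'tip': array([275.8, 261.5]), 'coll': array([275.9, 241.2])}
225 211 4.0
[440.26137472   0.         280.15905848]
scene {'tcp': array([335.4, 250.5]), 'pinch': array([336.1, 246.4]), 'tip': array([336.4, 244.5]), 'coll': array([334.9, 251.7])}
308 216 7.142857142857143
```

View pics/g.png

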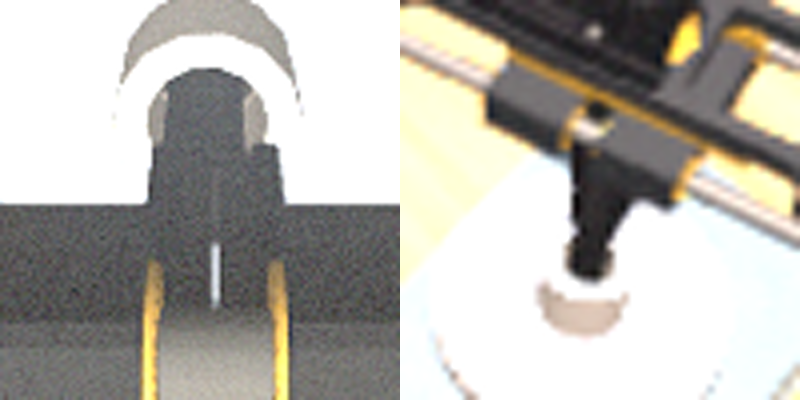

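The wrist crop shows the shut fingers over the collar, with a black shape in the bore at about (278,240). It isn't clear which part is finger and which is stem. I'll lift with the fingers shut to separate gripper pixels from scene pixels.

Run:
```python
from h import *
np.save("w0.npy",imaging.capture("wrist")["frame"])
```

Call:
apply_moves --moves '[[[0,0,-0.02],0],[[0,0,-0.02],0],[[0,0,-0.02],0],[[0,0,0],0],[[0,0,0],0]]'

```text
time_s: 9.68
tcp_pos: [0.5405, 0.2098, 0.1433]
ee_rot: [[-0.941, -0.339, 0.002], [-0.339, 0.941, 0.002], [-0.003, 0.001, -1.0]]
wrist_force: [0.6, -0.5, 0.3]
gripper_width: 0.004
gripper_force: 0.0
```

Run:
```python
from h import *
p=keep(["stem_tip","collar_top"],("wrist","scene","top"))
w=imaging.capture("wrist")["frame"]; np.save("w1.npy",w)
w0=np.load("w0.npy"); f=lambda i:cv2.convertScaleAbs(i[190:290,200:360],alpha=2.2,beta=20)
cv2.imwrite("pics/h.png",np.hstack([cv2.resize(f(i),(400,250),interpolation=cv2.INTER_CUBIC) for i in(w0,w)]))
```

```text
stem_tip wrist [274.3 225.8] 0.55
collar_top wrist [277.3 213.9] 0.7
stem_tip scene [333.1 261.2] 0.58
collar_top scene [335.4 250.5] 0.93
stem_tip top [209.4 139.1] 0.65
collar_top top [282.1 211.8] 0.62
stem_tip [0.5896 0.2173 0.0597] [ 33.1  21.7  32.   28.2  31.2  32.7 165.2]
collar_top [0.5315 0.1767 0.103 ] [ 20.8  33.2  32.4  29.8  30.4  39.6 179.1]
tcp [0.5398 0.2092 0.1415] t 10.1333
```

View pics/h.png

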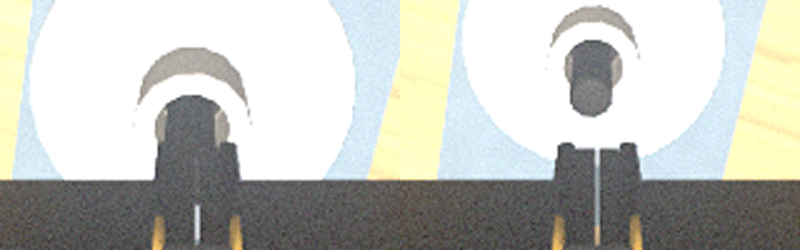

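The lifted view (right half) shows the stem's top face at about (277,229). The fingertips end at row 247, so the shut tips were probably just above the stem's tip. I'll check the fingertip height in the scene camera.

Run:
```python
from h import *
s=r.sense();T=np.array(s["tcp_pos"])
p=imaging.capture("scene");K=np.array(p["intrinsics"]);R=np.array(p["orientation"])
pr=lambda v:(lambda u:u[:2]/u[2])(K@(R.T@(np.array(v)-p["eye"])))
x0,y0,w=305,200,60;S=10
f=cv2.resize(cv2.convertScaleAbs(p["frame"],alpha=1.8,beta=25)[y0:y0+w,x0:x0+w],(600,600),interpolation=cv2.INTER_CUBIC)
for v,c in((T,(0,0,255)),(T+[0,0,.03],(0,255,0)),([.54,.209,.1095],(255,0,0)),([.54,.209,.0765],(255,0,255))):
    u=(pr(v)-[x0,y0]+.5)*S;print(u.round());cv2.drawMarker(f,tuple(int(i) for i in u),c,0,16,2)
cv2.imwrite("pics/i.png",f)
w=imaging.capture("wrist");print(w["intrinsics"][1], np.array(s["ee_rot"]).T@(np.array(w["eye"])-T))
```

```text
[334. 377.]
[348. 306.]
[319. 450.]
[305. 521.]
[  0.         301.57215678 214.12230615] [ 0.07865736  0.00094199 -0.18967697]
```

View pics/i.png

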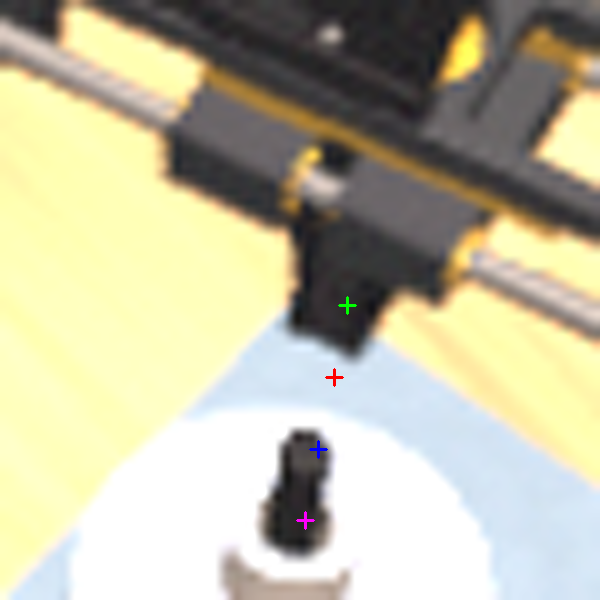

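The scene crop shows the real fingertips ending at about (327,333), well above the projected TCP (red). The wrist view gives the same result: the visible tips lie about 28 mm behind the reported TCP. I'll open and grasp about 25 mm lower, checking the opening reading before lifting.

Call:
apply_moves --moves '[[[0,0,0],0],[[0,0,0],0],[[0,0,0],0],[[0,0,0],0],[[0,0,0],0]]' --hand 0.06

```text
time_s: 10.7
tcp_pos: [0.5399, 0.2093, 0.1421]
ee_rot: [[-0.941, -0.339, 0.0], [-0.339, 0.941, 0.0], [-0.0, 0.0, -1.0]]
wrist_force: [0.4, 0.3, -0.4]
gripper_width: 0.298
gripper_force: 0.0
```

Call:
apply_moves --moves '[[[0,0,0],0],[[0,0,0],0],[[0,0,0],0],[[0,0,0],0],[[0,0,0],0]]'

```text
time_s: 11.12
tcp_pos: [0.5399, 0.2093, 0.142]
ee_rot: [[-0.941, -0.339, -0.0], [-0.339, 0.941, -0.0], [0.0, 0.0, -1.0]]
wrist_force: [0.5, -0.1, 0.7]
gripper_width: 0.651
gripper_force: 0.0
```

Call:
apply_moves --moves '[[[0,0,0.015],0],[[0,0,0.015],0],[[0,0,0.015],0],[[0,0,0.01],0],[[0,0,0.01],0]]'

```text
time_s: 11.53
tcp_pos: [0.5399, 0.2093, 0.0763]
ee_rot: [[-0.941, -0.339, -0.0], [-0.339, 0.941, -0.0], [0.0, -0.0, -1.0]]
wrist_force: [-0.0, 0.3, -1.0]
gripper_width: 0.682
gripper_force: 0.0
```

Call:
apply_moves --moves '[[[0,0,0.01],0],[[0,0,0.01],0],[[0,0,0],0],[[0,0,0],0],[[0,0,0],0]]'

```text
time_s: 11.95
tcp_pos: [0.5404, 0.2096, 0.0575]
ee_rot: [[-0.941, -0.339, 0.001], [-0.339, 0.941, 0.0], [-0.001, 0.0, -1.0]]
wrist_force: [0.9, -0.0, 0.7]
gripper_width: 0.686
gripper_force: 0.0
```

Call:
apply_moves --moves '[[[0,0,0],0],[[0,0,0],0],[[0,0,0],0],[[0,0,0],0],[[0,0,0],0]]' --hand 0.0

```text
time_s: 12.37
tcp_pos: [0.54, 0.2094, 0.0573]
ee_rot: [[-0.941, -0.339, 0.0], [-0.339, 0.941, 0.0], [-0.0, 0.0, -1.0]]
wrist_force: [-0.0, 1.0, 0.2]
gripper_width: 0.395
gripper_force: 0.0
```

Call:
apply_moves --moves '[[[0,0,0],0],[[0,0,0],0],[[0,0,0],0],[[0,0,0],0],[[0,0,0],0]]'

```text
time_s: 12.78
tcp_pos: [0.5399, 0.2091, 0.057]
ee_rot: [[-0.941, -0.339, -0.0], [-0.339, 0.941, -0.0], [0.0, -0.0, -1.0]]
wrist_force: [0.7, -1.6, 0.2]
gripper_width: 0.15
gripper_force: 30.0
```

Call:
apply_moves --moves '[[[0,0,0],0],[[0,0,0],0],[[0,0,0],0]]'

```text
time_s: 13.03
tcp_pos: [0.5399, 0.2091, 0.057]
ee_rot: [[-0.941, -0.339, -0.0], [-0.339, 0.941, -0.0], [0.0, -0.0, -1.0]]
wrist_force: [1.2, -2.2, -0.1]
gripper_width: 0.148
gripper_force: 30.0
```

Run:
```python
from h import *
p=look(["wrist"],["stem_tip","collar_top"])["wrist"]; np.save("w2.npy",p["frame"]); s=r.sense(); print(s["tcp_pos"],s["gripper_width"],s["gripper_force"],s["wrist_force"])
```

```text
stem_tip wrist [274.  282.2] 0.61
collar_top wrist [279.4 256. ] 0.83
[0.53992068 0.20917699 0.05703487] 0.15149307924586494 29.986876188777387 [ 1.32321045 -1.78573027  0.23557926]
```

Stem gripped (about 13 mm, 30 N). Lifting gently.

Call:
apply_moves --moves '[[[0,0,-0.004],0],[[0,0,-0.008],0],[[0,0,-0.012],0],[[0,0,-0.015],0],[[0,0,-0.015],0]]'

```text
time_s: 13.6
tcp_pos: [0.5392, 0.2093, 0.1112]
ee_rot: [[-0.941, -0.339, -0.002], [-0.339, 0.941, -0.0], [0.002, 0.0, -1.0]]
wrist_force: [0.6, 0.6, -4.4]
gripper_width: 0.149
gripper_force: 30.0
```

Call:
apply_moves --moves '[[[0,0,-0.018],0],[[0,0,-0.018],0],[[0,0,-0.014],0],[[0,0,-0.01],0],[[0,0,-0.005],0]]'

```text
time_s: 14.02
tcp_pos: [0.5401, 0.2098, 0.1776]
ee_rot: [[-0.941, -0.339, 0.002], [-0.339, 0.941, 0.002], [-0.002, 0.001, -1.0]]
wrist_force: [-0.3, -0.6, -4.2]
gripper_width: 0.149
gripper_force: 30.0
```

Run:
```python
from h import *
p=look(["wrist"],["stem_tip","collar_top"])["wrist"]; np.save("w3.npy",p["frame"]); s=r.sense(); print(s["tcp_pos"],s["gripper_width"],s["gripper_force"],s["wrist_force"],s["moment"])
look(["scene","top"],["collar_top","cap","pot_rim"])
x,y=.478,-.182
go(x,y,.176)
go(.478+.10,-.182+.09,.176)
```

```text
stem_tip wrist [278.6 283.6] 0.91
collar_top wrist [279.3 256.7] 0.76
[0.5394274  0.20935233 0.17562578] 0.14991297371253093 29.986399649642408 [ 0.41555318  0.20041392 -5.11612155] [ 0.01675604  0.04170118 -0.01645664]
collar_top scene [340.4 224. ] 0.92
collar_top top [204.7 204.8] 0.48
    [0.5436 0.2126 0.2034] [np.float64(0.4), np.float64(0.4)]
cap scene [338.7 234.8] 0.87
cap top [209.1 208.2] 0.72
    [0.5376 0.2081 0.1486] [np.float64(0.3), np.float64(0.3)]
pot_rim scene [255.4 155.3] 0.94
pot_rim top [340.6 226.7] 0.82
    [ 0.4817 -0.1844  0.0547] [np.float64(5.8), np.float64(5.8)]
toolshift [ 1.907e-01 -3.471e-01 -2.000e-04]
toolshift [ 0.0661 -0.2964 -0.0003]
```

Call:
apply_moves --moves '[[[0.004,-0.012,0],0],[[0.008,-0.024,0],0],[[0.011,-0.032,0],0],[[0.012,-0.036,0],0],[[0.012,-0.036,0],0]]'

```text
time_s: 14.98
tcp_pos: [0.5428, 0.06, 0.1761]
ee_rot: [[-0.94, -0.34, -0.0], [-0.34, 0.94, -0.0], [0.0, -0.0, -1.0]]
wrist_force: [0.9, -0.9, -4.3]
gripper_width: 0.149
gripper_force: 30.0
```

Call:
apply_moves --moves '[[[0.012,-0.036,0],0],[[0.012,-0.036,0],0],[[0.011,-0.032,0],0],[[0.008,-0.024,0],0],[[0.005,-0.015,0],0]]'

```text
time_s: 15.4
tcp_pos: [0.5457, -0.0924, 0.1761]
ee_rot: [[-0.942, -0.336, -0.0], [-0.336, 0.942, -0.001], [0.001, -0.0, -1.0]]
wrist_force: [0.0, 0.1, -4.9]
gripper_width: 0.152
gripper_force: 30.0
```

Call:
apply_moves --moves '[[[0.002,-0.007,0],0],[[0,0,0],0],[[0,0,0],0],[[0,0,0],0]]'

```text
time_s: 15.73
tcp_pos: [0.547, -0.0956, 0.176]
ee_rot: [[-0.941, -0.34, 0.0], [-0.34, 0.941, 0.0], [-0.0, 0.0, -1.0]]
wrist_force: [0.3, 1.4, -4.6]
gripper_width: 0.154
gripper_force: 30.0
```

```bash
rm rays.pkl
python3 - <<'E'
from h import *
p=keep(["pot_rim","pot"]);keep(["pot_rim","pot"]); go(.48,-.183,.176); s=r.sense(); print(s["gripper_width"],s["wrist_force"])
o=models.cut_out(p,"pot"); print(np.array(o[0]["extent"])*[560,420,560,420])
E
```

```text
pot_rim wrist [218.9 110.3] 0.87
pot wrist [229.  112.5] 0.79
tcp [ 0.5471 -0.0954  0.1761] t 15.8833
pot_rim wrist [217.4 109. ] 0.96
pot wrist [229.9 111.6] 0.91
pot_rim [ 0.4738 -0.1287  0.3271] [0. 0.]
pot [ 0.4728 -0.1222  0.3604] [0.1 0.1]
tcp [ 0.547  -0.0957  0.1761] t 16.0333
toolshift [ 0.0927 -0.0593  0.0001]
0.1542982179164779 [-0.2899521  -1.15049604 -3.63763214]
[170.688  58.59   94.976 100.086]
```

Call:
apply_moves --moves '[[[0,-0.01,0],0],[[0,-0.03,0],0],[[0,-0.03,0],0],[[0,-0.03,0],0],[[0,-0.01,0],0]]'

```text
time_s: 16.5
tcp_pos: [0.5856, -0.2037, 0.1758]
ee_rot: [[-0.942, -0.337, 0.001], [-0.337, 0.942, -0.002], [-0.0, -0.002, -1.0]]
wrist_force: [1.3, 0.7, -4.0]
gripper_width: 0.15
gripper_force: 30.0
```

Call:
apply_moves --moves '[[[0,0,0],0],[[0,0,0],0],[[0,0,0],0],[[0,0,0],0]]'

```text
time_s: 16.83
tcp_pos: [0.584, -0.1991, 0.1761]
ee_rot: [[-0.94, -0.34, -0.0], [-0.34, 0.94, 0.0], [0.0, 0.0, -1.0]]
wrist_force: [0.4, -0.2, -4.6]
gripper_width: 0.15
gripper_force: 30.0
```

Run:
```python
from h import *
p=keep(["pot_rim","pot"]);keep(["pot_rim","pot"]); go(.48,-.183,.176)
np.save("w4.npy",p["frame"]); cv2.imwrite("pics/j.png",p["frame"])
```

```text
pot_rim wrist [333.9 110.3] 0.56
pot wrist [322.9 111.9] 0.71
pot_rim [ 0.4813 -0.1787  0.0626] [0.8 0.8 0. ]
pot [ 0.4811 -0.1791 -0.0088] [0.9 0.6 0.5]
tcp [ 0.5842 -0.1991  0.1764] t 16.9833
pot_rim wrist [334.8 111.3] 0.59
pot wrist [324.8 109.6] 0.83
pot_rim [ 0.4816 -0.1784  0.0639] [0.7 1.  0.5 1. ]
pot [ 0.4804 -0.1788 -0.0052] [1.4 0.8 1.  2.3]
tcp [ 0.5843 -0.1994  0.1763] t 17.1333
toolshift [0.0925 0.0508 0.0003]
```

View pics/j.png

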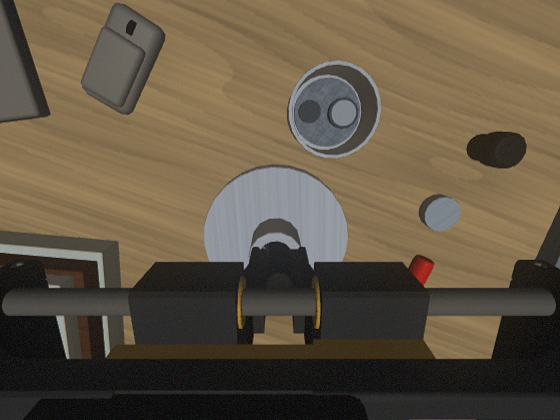

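The view shows the pot's rim circle centred at (335,110), matching the network, and the nested lids at (276,235). The pot axis is about (0.482, -0.1785) with the rim at z≈0.064. I'm moving over it.

Call:
apply_moves --moves '[[[0.01,0.006,0],0],[[0.02,0.0125,0],0],[[0.025,0.015,0],0],[[0.02,0.0125,0],0],[[0.0142,0.0084,0],0]]'

```text
time_s: 17.55
tcp_pos: [0.4794, -0.1784, 0.1761]
ee_rot: [[-0.941, -0.339, -0.001], [-0.339, 0.941, 0.0], [0.001, 0.001, -1.0]]
wrist_force: [-0.4, 0.1, -4.7]
gripper_width: 0.152
gripper_force: 30.0
```

Call:
apply_moves --moves '[[[0,0,0.015],0],[[0,0,0.015],0],[[0,0,0.01],0],[[0,0,0],0],[[0,0,0],0]]'

```text
time_s: 17.97
tcp_pos: [0.4819, -0.179, 0.1359]
ee_rot: [[-0.941, -0.339, -0.001], [-0.339, 0.941, -0.0], [0.001, 0.0, -1.0]]
wrist_force: [0.1, -0.3, -4.1]
gripper_width: 0.151
gripper_force: 30.0
```

Call:
apply_moves --moves '[[[0,0,0],0],[[0,0,0],0],[[0,0,0],0]]'

```text
time_s: 18.22
tcp_pos: [0.4826, -0.179, 0.1367]
ee_rot: [[-0.941, -0.339, 0.001], [-0.339, 0.941, -0.0], [-0.001, -0.001, -1.0]]
wrist_force: [-0.1, 0.8, -5.5]
gripper_width: 0.152
gripper_force: 30.0
```

Run:
```python
from h import *
P=look(["wrist","scene","top"],["pot","pot_rim","cap","collar_top"]); go(.482,-.1785,.085); s=r.sense(); print(s["tcp_pos"],s["gripper_width"],s["wrist_force"])
```

```text
pot scene [259.3 167.8] 0.68
pot_rim wrist [278.7 283.1] 0.5
pot_rim scene [260.2 150.8] 0.82
    [ 0.508  -0.1547  0.1209] [np.float64(14.1), np.float64(14.1)]
cap wrist [280.6 226.9] 0.67
cap scene [258.2 144. ] 0.74
cap top [344.7 225.9] 0.39
    [ 0.4791 -0.1807  0.1065] [np.float64(4.0), np.float64(2.1), np.float64(5.5)]
collar_top wrist [276.7 252.6] 0.73
collar_top scene [257.9 130.4] 0.57
collar_top top [343.1 224.6] 0.41
    [ 0.4796 -0.1775  0.1579] [np.float64(2.4), np.float64(0.9), np.float64(2.9)]
toolshift [-0.0003  0.0004  0.0511]
[ 0.48188233 -0.17894898  0.13605463] 0.15268681318505029 [-0.00896393  0.52722039 -4.63372975]
```

Call:
apply_moves --moves '[[[0,0.0005,0.008],0],[[0,0,0.01],0],[[0,0,0.01],0],[[0,0,0.008],0],[[0,0,0.004],0]]'

```text
time_s: 19.38
tcp_pos: [0.4804, -0.1783, 0.0939]
ee_rot: [[-0.941, -0.339, -0.004], [-0.339, 0.941, 0.001], [0.003, 0.002, -1.0]]
wrist_force: [-0.1, -0.3, -3.1]
gripper_width: 0.151
gripper_force: 30.0
```

Call:
apply_moves --moves '[[[0,0,0.002],0],[[0,0,0.002],0],[[0,0,0.001],0],[[0,0,0],0]]'

```text
time_s: 19.72
tcp_pos: [0.4819, -0.1785, 0.0911]
ee_rot: [[-0.941, -0.339, 0.0], [-0.339, 0.941, -0.0], [-0.0, -0.0, -1.0]]
wrist_force: [0.3, -0.3, -4.5]
gripper_width: 0.153
gripper_force: 30.0
```

Call:
apply_moves --moves '[[[0,0,0.001],0],[[0,0,0.001],0],[[0,0,0],0]]'

```text
time_s: 19.97
tcp_pos: [0.4817, -0.1784, 0.0891]
ee_rot: [[-0.941, -0.339, 0.0], [-0.339, 0.941, 0.0], [-0.0, -0.0, -1.0]]
wrist_force: [-0.5, -0.4, -4.7]
gripper_width: 0.15
gripper_force: 30.0
```

Call:
apply_moves --moves '[[[0,0,0.001],0],[[0,0,0.001],0],[[0,0,0],0]]'

```text
time_s: 20.22
tcp_pos: [0.4816, -0.1784, 0.0869]
ee_rot: [[-0.941, -0.339, -0.0], [-0.339, 0.941, 0.0], [0.0, 0.0, -1.0]]
wrist_force: [0.3, -0.6, -4.1]
gripper_width: 0.145
gripper_force: 30.0
```

Call:
apply_moves --moves '[[[0,0,0.001],0],[[0,0,0.001],0],[[0,0,0],0]]'

```text
time_s: 20.47
tcp_pos: [0.4819, -0.1785, 0.085]
ee_rot: [[-0.941, -0.339, 0.0], [-0.339, 0.941, -0.0], [-0.0, -0.0, -1.0]]
wrist_force: [0.5, 0.6, -3.9]
gripper_width: 0.149
gripper_force: 30.0
```

Call:
apply_moves --moves '[[[0,0,0.001],0],[[0,0,0],0]]'

```text
time_s: 20.63
tcp_pos: [0.482, -0.1787, 0.0849]
ee_rot: [[-0.941, -0.339, 0.001], [-0.339, 0.941, -0.001], [-0.0, -0.001, -1.0]]
wrist_force: [-1.8, -0.1, 1.7]
gripper_width: 0.15
gripper_force: 30.0
```

Contact came exactly at the expected seating height (TCP 0.085). Releasing.

Call:
apply_moves --moves '[[[0,0,0],0],[[0,0,0],0],[[0,0,0],0]]'

```text
time_s: 20.88
tcp_pos: [0.482, -0.1787, 0.0849]
ee_rot: [[-0.941, -0.339, 0.001], [-0.339, 0.941, -0.0], [-0.001, -0.001, -1.0]]
wrist_force: [-2.5, -0.0, 5.2]
gripper_width: 0.15
gripper_force: 30.0
```

Call:
apply_moves --moves '[[[0,0,0],0],[[0,0,0],0],[[0,0,0],0],[[0,0,0],0],[[0,0,0],0]]' --hand 0.065

```text
time_s: 21.3
tcp_pos: [0.4818, -0.1784, 0.0838]
ee_rot: [[-0.941, -0.339, -0.0], [-0.339, 0.941, 0.0], [-0.0, 0.0, -1.0]]
wrist_force: [0.6, 1.1, 0.2]
gripper_width: 0.442
gripper_force: 0.0
```

Call:
apply_moves --moves '[[[0,0,0],0],[[0,0,0],0],[[0,0,0],0],[[0,0,0],0],[[0,0,0],0]]'

```text
time_s: 21.72
tcp_pos: [0.4817, -0.1785, 0.084]
ee_rot: [[-0.941, -0.339, 0.0], [-0.339, 0.941, 0.0], [-0.0, 0.0, -1.0]]
wrist_force: [0.4, 0.2, 0.4]
gripper_width: 0.733
gripper_force: 0.0
```

Run:
```python
from h import *
P=look(["wrist","scene","top"],["pot","cap","collar_top","stem_tip"]);s=r.sense(); print(s["tcp_pos"],s["gripper_width"],s["wrist_force"])
p=P["wrist"]
for n,z in (("stem_tip",.137),("collar_top",.104)):
    q=models.place_of(p,n)
    if q: o,d=ray(p,q[0]["at"]); print(n,o+d*(z-o[2])/d[2])
```

```text
pot scene [260.5 169.1] 0.51
cap wrist [280.8 227.2] 0.75
cap scene [258.5 153. ] 0.83
cap top [341.3 226.7] 0.58
    [ 0.4772 -0.1801  0.066 ] [np.float64(3.0), np.float64(2.4), np.float64(1.2)]
collar_top wrist [280.3 252.7] 0.9
collar_top scene [259.5 145.7] 0.68
collar_top top [343.8 222.5] 0.39
    [ 0.4822 -0.1788  0.101 ] [np.float64(3.0), np.float64(5.1), np.float64(8.1)]
stem_tip wrist [278.9 287. ] 0.97
stem_tip scene [254.2 136.4] 0.64
    [ 0.4865 -0.1796  0.1373] [np.float64(4.6), np.float64(4.6)]
[ 0.48172038 -0.1784583   0.08404819] 0.7471384332706476 [-0.20389058 -0.94952334 -0.39429493]
stem_tip [ 0.48302296 -0.17650343  0.137     ]
collar_top [ 0.47874893 -0.17704717  0.104     ]
```

Call:
apply_moves --moves '[[[0,0,0.006],0],[[0,0,0.006],0],[[0,0,0.005],0],[[0,0,0],0]]'

```text
time_s: 22.9
tcp_pos: [0.4805, -0.1783, 0.0654]
ee_rot: [[-0.941, -0.339, -0.003], [-0.339, 0.941, 0.001], [0.003, 0.002, -1.0]]
wrist_force: [-0.4, 0.4, -0.6]
gripper_width: 0.743
gripper_force: 0.0
```

Call:
apply_moves --moves '[[[0,0,0.004],0],[[0,0,0.003],0],[[0,0,0.003],0],[[0,0,0],0]]'

```text
time_s: 23.23
tcp_pos: [0.4813, -0.1784, 0.0564]
ee_rot: [[-0.941, -0.339, -0.001], [-0.339, 0.941, 0.0], [0.001, 0.001, -1.0]]
wrist_force: [0.9, 0.5, 0.3]
gripper_width: 0.748
gripper_force: 0.0
```

Call:
apply_moves --moves '[[[0,0,0],0],[[0,0,0],0],[[0,0,0],0],[[0,0,0],0],[[0,0,0],0]]' --hand 0.0

```text
time_s: 23.65
tcp_pos: [0.4818, -0.1785, 0.0572]
ee_rot: [[-0.941, -0.339, 0.0], [-0.339, 0.941, -0.0], [-0.0, -0.0, -1.0]]
wrist_force: [0.0, 0.0, 0.3]
gripper_width: 0.453
gripper_force: 0.0
```

Call:
apply_moves --moves '[[[0,0,0],0],[[0,0,0],0],[[0,0,0],0],[[0,0,0],0],[[0,0,0],0]]'

```text
time_s: 24.07
tcp_pos: [0.4818, -0.1785, 0.0572]
ee_rot: [[-0.941, -0.339, 0.0], [-0.339, 0.941, -0.0], [-0.0, -0.0, -1.0]]
wrist_force: [-0.6, 0.6, 1.9]
gripper_width: 0.371
gripper_force: 29.9
```

Call:
apply_moves --moves '[[[0,0,-0.002],0],[[0,0,-0.003],0],[[0,0,-0.004],0],[[0,0,-0.005],0],[[0,0,0],0]]'

```text
time_s: 24.48
tcp_pos: [0.4823, -0.1786, 0.0721]
ee_rot: [[-0.941, -0.339, 0.001], [-0.339, 0.941, -0.0], [-0.001, -0.001, -1.0]]
wrist_force: [-0.1, -0.2, -1.1]
gripper_width: 0.37
gripper_force: 29.9
```

Run:
```python
from h import *
P=look(["wrist","scene"],["cap","collar_top","stem_tip","inner_lid","pot"]);s=r.sense(); print(s["tcp_pos"],s["gripper_width"],s["gripper_force"],s["wrist_force"])
```

```text
cap wrist [279.4 239.8] 0.73
cap scene [255.9 152.1] 0.55
    [ 0.4829 -0.1809  0.0715] [np.float64(4.8), np.float64(4.8)]
collar_top wrist [278.9 274. ] 0.68
collar_top scene [257.1 141.3] 0.74
    [ 0.4817 -0.1787  0.1171] [np.float64(1.5), np.float64(1.5)]
stem_tip wrist [278.4 295.9] 0.9
stem_tip scene [258.1 135.3] 0.42
    [ 0.4794 -0.1782  0.1401] [np.float64(0.2), np.float64(0.2)]
inner_lid wrist [277.7 240.7] 0.74
inner_lid scene [257.5 154.8] 0.44
    [ 0.484  -0.1783  0.0639] [np.float64(1.1), np.float64(1.1)]
pot scene [261.4 171.8] 0.97
[ 0.48159746 -0.17846497  0.07092652] 0.3706178508870995 29.878256924712332 [-0.74806221 -0.08268959 -1.45112739]
```

Only the cap's weight (about 1.5 N) is on the wrist, so the inner lid stayed seated. Lifting the rest.

Call:
apply_moves --moves '[[[0,0,-0.005],0],[[0,0,-0.008],0],[[0,0,-0.008],0],[[0,0,-0.008],0],[[0,0,-0.008],0]]'

```text
time_s: 25.5
tcp_pos: [0.4819, -0.1785, 0.1093]
ee_rot: [[-0.941, -0.339, 0.001], [-0.339, 0.941, -0.0], [-0.001, -0.0, -1.0]]
wrist_force: [1.2, -0.5, -2.4]
gripper_width: 0.369
gripper_force: 29.9
```

Call:
apply_moves --moves '[[[0,0,-0.008],0],[[0,0,-0.008],0],[[0,0,-0.008],0],[[0,0,-0.008],0],[[0,0,-0.008],0]]'

```text
time_s: 25.92
tcp_pos: [0.4817, -0.1784, 0.1489]
ee_rot: [[-0.941, -0.339, 0.0], [-0.339, 0.941, 0.0], [-0.0, -0.0, -1.0]]
wrist_force: [1.0, 0.2, -2.1]
gripper_width: 0.368
gripper_force: 29.9
```

Call:
apply_moves --moves '[[[0,0,-0.008],0],[[0,0,-0.004],0],[[0,0,0],0],[[0,0,0],0],[[0,0,0],0]]'

```text
time_s: 26.33
tcp_pos: [0.4813, -0.1784, 0.1595]
ee_rot: [[-0.941, -0.339, -0.001], [-0.339, 0.941, 0.0], [0.001, 0.001, -1.0]]
wrist_force: [-0.4, 0.2, -2.3]
gripper_width: 0.374
gripper_force: 29.9
```

Run:
```python
from h import *
P=look(["scene","top","wrist"],["cap","collar_top","stem_tip","inner_lid","pot"]);s=r.sense(); print(s["tcp_pos"],s["gripper_width"],s["gripper_force"],s["wrist_force"],s["moment"])
cv2.imwrite("pics/k.png",cv2.resize(P["scene"]["frame"][90:210,180:340],(800,600),interpolation=cv2.INTER_CUBIC))
```

```text
cap scene [255.9 127.4] 0.58
cap top [346.7 225.1] 0.5
cap wrist [281.7 239.6] 0.86
    [ 0.4779 -0.1815  0.1664] [np.float64(4.0), np.float64(2.0), np.float64(5.3)]
collar_top scene [258.9 118.7] 0.9
collar_top top [346.6 223.2] 0.54
collar_top wrist [279.5 276.3] 0.64
    [ 0.4799 -0.176   0.2041] [np.float64(4.0), np.float64(2.8), np.float64(1.3)]
stem_tip scene [254.7 135.3] 0.9
inner_lid scene [258.4 155.8] 0.74
pot scene [259.2 167.6] 0.89
[ 0.48173854 -0.17845826  0.16008508] 0.37303729515979717 29.881346374604618 [ 0.36559359  0.7285151  -2.70988297] [ 0.02619111 -0.06360238 -0.04710795]
```

Call:
apply_moves --moves '[[[0,0,0],0],[[0,0,0],0],[[0,0,0],0],[[0,0,0],0],[[0,0,0],0]]'

```text
time_s: 27.65
tcp_pos: [0.4817, -0.1785, 0.1601]
ee_rot: [[-0.941, -0.339, 0.0], [-0.339, 0.941, -0.0], [-0.0, -0.0, -1.0]]
wrist_force: [-0.9, 0.4, -1.2]
gripper_width: 0.371
gripper_force: 29.9
```

```bash
python3 -c "
from station import r
print(r.finish_job())"
```

```text
the job is handed in; nothing more can be done
None
```

Handed in at about 28 s with no verdict returned: by force and pose readings the inner lid is seated in the pot, and the cap is held level over it, its lower edge about 25 mm above the stem's tip; the first grasp closed on nothing because the real fingertips sit about 28 mm behind the reported TCP.

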